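Uncover the screened stage and turn the board to its solder side

ROBOT

A 6-joint arm with a two-finger parallel gripper is mounted at the origin on the work surface. World frame = base frame: x ahead of the robot, y to its left, z up, the work surface at z = 0. Lengths are in m, angles in rad, forces in N, time in s.
With the tool pointing down it reaches from about 0.375 to 0.975 m from the base axis. Payload 3.8 kg.
Tool frame: the origin (TCP) lies at the very end of the fingers, on their centre line; the grasp point (between the pads) lies 19 mm behind it; z points along the fingers, y is the direction in which the jaws open and shut (so a half turn about z gives the same grasp; the last joint's range is limited). The gripper opens to 85 mm and grips with 20 to 120 N. Pads are 22 mm wide; open, the fingers measure 114 mm over their backs; the gripper's body (76 mm by 85 mm) begins 54 mm behind the grasp point. The pads swing forward as they close: fully open they stand 13 mm farther back than shut.
Start: joints at [-1.241, 0.264, 1.604, -0, 1.274, -0.037], TCP at [0.242, -0.63, 0.231] pointing down, gripper open.
Joint ranges: [-2.63, 2.63], [-0.94, 2.18], [0.31, 2.57], [-1.31, 4.45], [0, 2.66], [-2.55, 2.55]. Speed limits (rad/s): [2.57, 2.57, 3.14, 3.14, 3.14, 3.14].

INTERFACE

Orientations are given as a rotation vector (axis times angle).
In Python, from workcell import bot, viewer gives the robot as it stands.
- The arm moves only by the tool jog_arm, never from a script. Its argument "motion" is a list of rows, each an object of numbers: "dx", "dy", "dz": the shift along the world's x, y, z in cm; "turn": the turn about the world's z in rad. A call has 1 to 12 rows; each row shifts and turns the commanded pose from where the row before left it; what a row does not reach is not made up. A row lasts 1/12 s, in which the tool goes at most 41.7 mm and 7.16 degrees, less where a joint would pass 70% of its speed; a pose out of reach is approached as far as the arm can. A call is refused whole if a number of a shift passes 4.17 or a number of a turn 0.125, either way. A call with a gripper value outside its range is refused whole. "fingers" is the finger opening in cm, from 0 to 8.54, set as the call begins (left out, the last holds). The fingers move at their own pace and stop on an object; "grip_force" is the grip in N (left out, the last holds). Time passes only in rows, so rows that do not move let the fingers close. It gives the time, the measured TCP pose, the force and the opening at its end, in the units of the state.
- bot.read_state(): the state, without advancing time (a new reading comes with each control period).
- viewer.read_camera(name): name is "side" or "top" or "wrist"; returns (picture, depth): 420x560x3 uint8, red, green, blue; 420x560 float32, m along the optical axis (not along the pixel's ray), 0 where there is no reading.
- viewer.camera_info(name): a dict with "vertical_fov" (degrees; the focal length in pixels is half the picture's height over the tangent of half this angle, whatever the lens; pixels are square), "cx", "cy" (the principal point, pixels), "R" (3x3) and "t" (3): a world point X has camera coordinates R X + t. Camera axes: x right, y down, z forward; pixel columns grow to the right and rows downward; lengths in m; the calibration is good to about 2 mm. A picture is of the moment at which its call begins: read the wrist's pose just before it. camera_info takes no time and is no camera call; for the wrist camera it gives the pose at the moment of the call.
- bot.finish_job(): hands the job in, once; it reports no verdict.
The state is a dict: "time": time; "q": joint angles; "joint_vel": joint speeds; "joint_torque": joint torques, N m; "tool_pos": TCP position; "tcp_rot": TCP orientation; "wrist_force": force on the tool from outside, world axes, zero at the start; "torque": the same for the moment, N m; "width": opening from 0.0 (shut) to 1.0 (fully open).
Only numpy, scipy, OpenCV 4.12 (cv2) and the standard library are available. Lean on these libraries where they do the work, as an engineer would, in place of code of your own. Each camera call takes 0.05 s, during which the arm holds its last target. There are 200 camera calls.

TASK

The circuit board in the turning holder has to be reworked from below. Lift the loose tinplate cover off its component side and set it down, without dropping it and still open side down, fully home in the fitted pocket of the black parts tray; then turn the board over in its holder so that the solder side faces up and the board is level again. Leave the bin, the cutters and the screwdriver where they are.

Things in the scene. Friction and masses are not known exactly. Their poses are not given: they have to be found in the camera images.
- holder: Grey holder, fixed. Origin: centre of its underside, on the bench. Its y runs along the board's turning axis, 95 mm above the bench. Two uprights at y = +-112 mm, 16 mm thick, 32 mm wide along x, their round bearings reach 113 mm above the bench; feet 130 mm long along x; black knob at the +y end out to y = 137 mm. Two low rods join the feet at x = +-35 mm, tops 18 mm above the bench.
- board: Green circuit board, 100 (x) by 160 (y) by 2 mm (z), its short ends held in 14 mm wide jaws on spindles. Origin: its middle, on the turning axis (its y), 95 mm above the bench. z points out of the component side, up at the start (level). It turns about y either way (no stop before 200 degrees) and stays at any angle: stiff friction hinge, 0.15 N m, some 3 N to push at a long edge.
- fence (a point): Centre of the component face, 1 mm above the board's origin, axes as the board's. Around it stands the tinplate fence that the cover sits over: 30 mm (x) by 42 mm (y), 10 mm high. Other parts up to 10 mm high stand only within 20 mm of the two short ends; elsewhere under 2 mm, so the long edges can be pushed.
- solder_face (a point): Centre of the solder face, 1 mm below the board's origin at the start: flat green with silver joints under 1 mm high. The board's long edges sweep a circle of 50 mm radius about the turning axis, 45 mm clear of the bench.
- cover: Loose tinplate screening cover with 15 small dark vent dots on top: an upside-down box 38 mm (x) by 50 mm (y) by 22 mm high, walls 2 mm, open below, about 30 g. Origin: centre of its open lower rim; z up out of its closed top. At the start it stands on the board over the fence (2 mm free all round, not clipped), axes along the board's; it must rise 10 mm to clear the fence.
- tray: Black moulded parts tray, 120 mm (x) by 180 mm (y) by 14 mm high, fixed to the bench. Origin: centre of its underside. It has the fitted pocket (see pocket), centred at y = -40 mm, two round screw wells of 32 mm at x = +-30 mm, y = 30 mm, and a long trough at y = 68 mm with a steel rod; nothing stands above its top face.
- pocket (a point): Centre of the floor of the tray's rectangular cover pocket, 6 mm above the bench; the pocket is 44 mm (x) by 56 mm (y) and 8 mm deep (mouth 14 mm above the bench), with a grey floor. Axes as the tray's: the cover fits with its y along the pocket's y, either end first, with 3 mm free all round.
- bin: Bystander: dark green open parts bin, 118 x 168 x 61 mm, with parts in it. Origin: centre of its underside.
- cutters: Bystander: cutters with red handles, about 135 mm long, 12 mm high, lying along their x. Origin: on the bench near their middle.
- screwdriver: Bystander: screwdriver with a green handle, 160 mm long, lying along its x. Origin: on the bench near its middle.
Not all that is in view belongs to the job. Of the things that look like the cover, the middle-sized one is meant.

How it is judged:
By the outcome, as a careful person would: the job done as asked, in the order asked, and still so for the second after the job is handed in, with the robot touching nothing.
It also fails if it takes over 54 s, if anything falls off the work surface, if the arm or the gripper's body presses on something with over 40 N, if the wrist force passes 120 N, or if a joint passes its speed limit or range.

## Working session

There is one attempt and no reset: what is moved stays moved. The work goes in short steps, Python scripts to look and compute and a tool call to move; the robot and the scene stay as the last step left them, time stands still between calls to the robot, and variables do not carry over. Pictures are saved under pics/ and viewed, about 8 in all and at most 12, crops included, and the job is handed in when it is done.

Besides the shell and the picture viewer there is one more tool, called after "Call:" as a command line: name --argument value ..., lists and objects as JSON in quotes. jog_arm: Moves the arm, as the interface text tells. Its arguments: {"type":"object","properties":{"motion":{"type":"array"},"fingers":{"type":"number"},"grip_force":{"type":"number"}},"required":["motion"]}

```bash
ls; mkdir -p pics; cat > h.py <<'E'
import numpy as np, cv2
from workcell import bot, viewer
def cam(n):
    i=viewer.camera_info(n); p,d=viewer.read_camera(n)
    f=p.shape[0]/2/np.tan(np.radians(i["vertical_fov"])/2)
    v,u=np.mgrid[:p.shape[0],:p.shape[1]]
    c=np.stack([(u-i["cx"])/f*d,(v-i["cy"])/f*d,d],-1)
    W=(c-np.array(i["t"]))@np.array(i["R"])
    W[d==0]=np.nan
    return p,W,i,f
def save(p,n): cv2.imwrite("pics/"+n,p[...,::-1])
E
python3 - <<'E'
from h import *
p,W,i,f=cam("top"); s,W2,j,_=cam("side")
np.savez("a.npz",p=p,W=W,s=s,W2=W2)
save(p,"top.png");save(s,"side.png")
print(i,j); print(bot.read_state())
E
```

```text
pics
{'vertical_fov': 47.90433301164421, 'cx': 279.4388031324425, 'cy': 217.0845793248065, 'R': array([[-0.00227116, -0.99962129,  0.02742482],
       [-0.98537287, -0.00243602, -0.17039475],
       [ 0.17039703, -0.02741066, -0.98499417]]), 't': array([-0.04051481,  0.59415195,  1.31216425])} {'vertical_fov': 52.23579651907116, 'cx': 276.72247134877836, 'cy': 213.40637997418372, 'R': array([[-0.90789009, -0.41897691, -0.01392571],
       [-0.28521384,  0.64169942, -0.71195149],
       [ 0.30722736, -0.6424019 , -0.70209056]]), 't': array([0.54561104, 0.2738214 , 1.0066045 ])}
{'time': 0.1, 'q': array([-1.24091277e+00,  2.64691524e-01,  1.60525874e+00,  2.47610005e-05,
        1.27370256e+00, -3.68599952e-02]), 'joint_vel': array([-5.70175837e-04, -9.05761499e-04, -4.10565142e-03, -4.14252052e-04,
       -5.08429235e-05,  1.05516995e-04]), 'joint_torque': array([ 3.36381681e-04, -5.16707432e+01, -3.68591309e+01, -2.33137303e-05,
        6.29700517e-03, -1.62171767e-05]), 'tool_pos': array([ 0.24185353, -0.62946552,  0.23006578]), 'tcp_rot': array([-3.08691687e+00, -5.72472883e-01,  4.35369484e-04]), 'wrist_force': array([ 0.54564349, -0.56452167, -0.76529339]), 'torque': array([-0.0109123 , -0.03381924,  0.04421336]), 'width': 1.0013786036246208}
```

View pics/top.png

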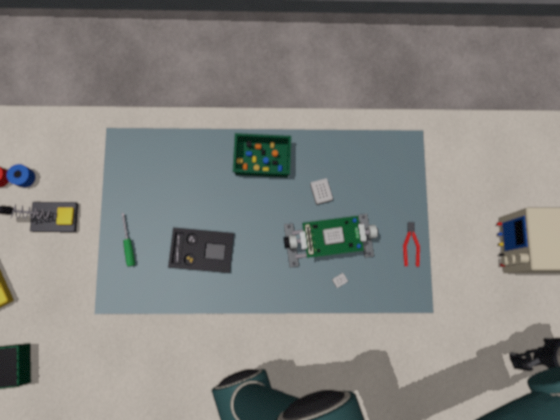

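View pics/side.png

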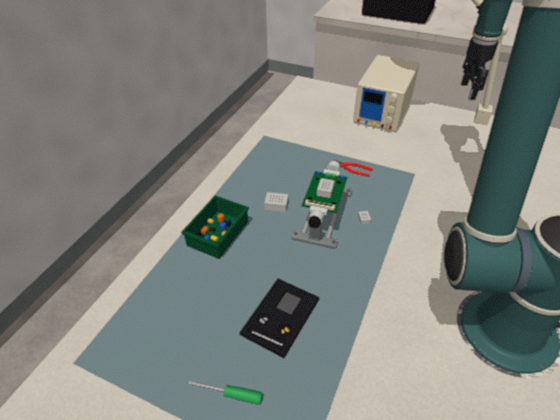

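Top view: the cover candidates are a large one on the bench at (321,190), one on the board at (334,236), and a small one on the bench at (340,280). The one on the board fits: it is middle-sized and sits over the fence. Next I'll measure all three and confirm in a crop.

```bash
python3 - <<'E'
from h import *
a=np.load("a.npz");p,W=a["p"],a["W"]
save(cv2.resize(p[165:300,275:435],None,fx=5,fy=5,interpolation=cv2.INTER_CUBIC)[:, :800],"crop.png")
def fit(name,box,m):
    r0,r1,c0,c1=box; k=np.zeros(m.shape,bool);k[r0:r1,c0:c1]=True;k&=m
    n,l,st,_=cv2.connectedComponentsWithStats(k.astype(np.uint8)); b=1+np.argmax(st[1:,4]);k=l==b
    P=W[k]; (c,s,an)=cv2.minAreaRect((P[:,:2]*1000).astype(np.float32))
    print(name,k.sum(),"c",np.round(c,1),"size",np.round(s,1),"ang",round(an,1),"z",np.round(np.nanmedian(P[:,2])*1000,1))
z=np.nan_to_num(W[...,2]);g=p.astype(int);mx=g.max(-1);sat=mx-g.min(-1)
fit("cover",(222,250,318,352),z>.109)
fit("board",(210,265,295,375),(z>.08)&(z<.104)&(g[...,1]>g[...,0]+25))
fit("large",(170,210,305,340),(z>.012)&(mx>140))
fit("small",(270,292,328,352),(z>.006)&(mx>140))
fit("tray",(220,280,160,245),(z>.004)&(mx<75))
fit("tray2",(220,280,160,245),(mx<75))
fit("pocket",(238,266,200,232),(mx>70)&(mx<130))
fit("bin",(125,185,225,300),z>.03)
for n,(r,c) in dict(kn=(241,292),b2=(232,373),cov=(236,334),pk=(252,215)).items(): print(n,W[r,c],p[r,c])
E
```

```text
cover 264 c [ 531.3 -185.6] size [38.4 50.2] ang 8.6 z 118.5
board 1349 c [ 532.4 -186.2] size [100.3 159.5] ang 7.5 z 96.5
large 344 c [ 678.5 -165.9] size [64.3 50.4] ang 15.1 z 29.0
small 119 c [ 414.3 -215.8] size [27.6 36.4] ang 30.3 z 16.6
tray 1891 c [503.8 186.9] size [178.1 114.3] ang 84.7 z 14.0
tray2 1955 c [503.9 186.6] size [177.5 114.4] ang 84.6 z 13.8
pocket 278 c [499.9 148.3] size [53.1 43.9] ang 84.9 z 6.8
bin 808 c [781.4  11.3] size [168.3 121.5] ang 87.6 z 59.8
kn [ 0.51756945 -0.07303025  0.11102451] [183 184 182]
b2 [ 0.54233259 -0.29607451  0.1141325 ] [175 176 173]
cov [ 0.53026166 -0.18725953  0.12045925] [162 159 157]
pk [0.49756108 0.14759052 0.00645849] [101  99 101]
```

View pics/crop.png

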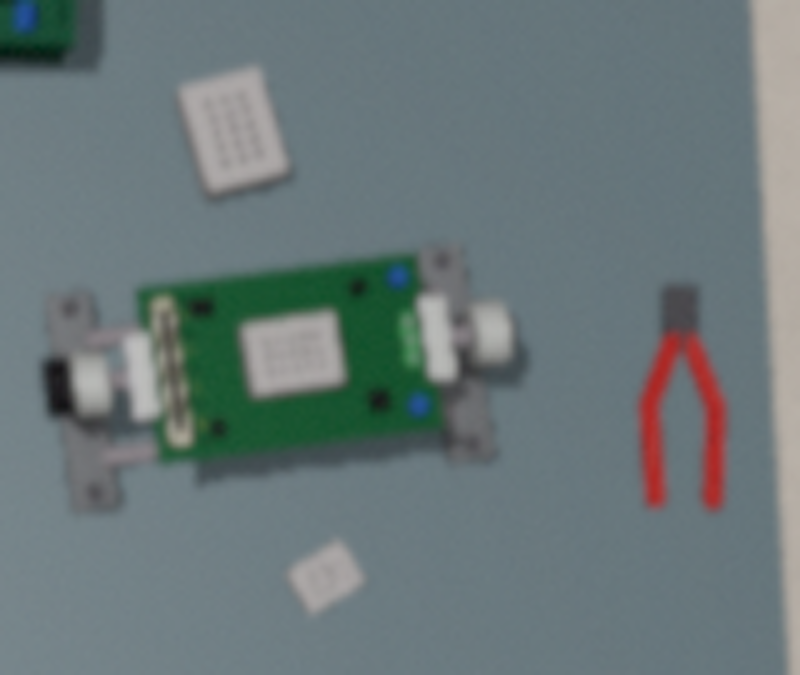

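Confirmed: the cover on the board measures 38x50 mm with its top at z=118. The large one is 64x50 and the small one 28x36. The tray's yaw is -5.3° and the board's about +7.5°. Moving to hover above the cover.

Call:
jog_arm --motion '[{"dx": 2,"dy": 3.1,"dz": 0.5,"turn": 0.11},{"dx": 2,"dy": 3.1,"dz": 0.5,"turn": 0.11},{"dx": 2,"dy": 3.1,"dz": 0.5,"turn": 0.11},{"dx": 2,"dy": 3.1,"dz": 0.5,"turn": 0.11},{"dx": 2,"dy": 3.1,"dz": 0.5,"turn": 0.11},{"dx": 2,"dy": 3.1,"dz": 0.5,"turn": 0.11},{"dx": 2,"dy": 3.1,"dz": 0.5,"turn": 0.11},{"dx": 2,"dy": 3.1,"dz": 0.5,"turn": 0.11},{"dx": 2,"dy": 3.1,"dz": 0.5,"turn": 0.11},{"dx": 2,"dy": 3.1,"dz": 0.5,"turn": 0.11},{"dx": 2,"dy": 3.1,"dz": 0.5,"turn": 0.11},{"dx": 2,"dy": 3.1,"dz": 0.5,"turn": 0.11}]' --fingers 6.0

```text
time: 1.1
tool_pos: [0.4824, -0.2563, 0.2911]
tcp_rot: [-2.082, -2.352, 0.0]
wrist_force: [0.9, 0.0, -0.7]
width: 0.702
```

Call:
jog_arm --motion '[{"dx": 2,"dy": 2.4},{"dx": 2,"dy": 2.4},{"dx": 0.9,"dy": 2.4},{},{},{}]'

```text
validation failed for argument at $.mo...
```

```bash
python3 - <<'E'
from h import *
from scipy.spatial.transform import Rotation as R
s=bot.read_state(); M=R.from_rotvec(s["tcp_rot"]).as_matrix()
print(s["time"],s["tool_pos"],s["q"],s["width"],"jaw ang",np.degrees(np.arctan2(M[1,1],M[0,1])),M[:,2])
p,W,i,f=cam("wrist");save(p,"w1.png");np.savez("w1.npz",p=p,W=W)
C=-np.array(i["R"]).T@i["t"];print("cam at",C)
z=np.nan_to_num(W[...,2])
def fit(n,m):
    k,l,st,_=cv2.connectedComponentsWithStats(m.astype(np.uint8)); b=1+np.argmax(st[1:,4]);P=W[l==b]
    c,sz,an=cv2.minAreaRect((P[:,:2]*1000).astype(np.float32)); print(n,np.round(c,1),np.round(sz,1),round(an,1),np.median(P[:,2])*1000)
x,y=W[...,0],W[...,1];near=np.hypot(x-.531,y+.186)<.04
fit("cover",near&(z>.112)&(z<.125))
g=p.astype(int); fit("board",(z>.085)&(z<.125)&(np.hypot(x-.531,y+.186)<.1)&((g[...,1]>g[...,0]+25)|near))
E
```

```text
1.1 [ 0.48240782 -0.25625843  0.29111938] [-5.33895986e-01 -1.24153837e-02  1.80323589e+00 -6.50183343e-06
  1.35137290e+00 -6.55213664e-01] 0.701812320645111 jaw ang 6.9510771256116515 [-5.20374846e-04  3.00254211e-04 -9.99999820e-01]
cam at [ 0.47271069 -0.1762126   0.4331929 ]
cover [ 532.2 -184. ] [38.4 50.1] 8.6 117.42353485234848
board [ 533.2 -184.6] [100.2 160.4] 7.5 95.63434196039846
```

View pics/w1.png

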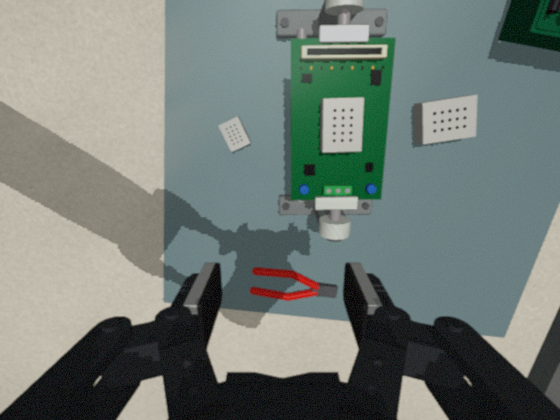

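The wrist view shows the cover at (342,125) with 15 dots, between the jaws' planes. The fingers flank the lower part of the picture. The cover is at (532,-184), yaw about 8°. Moving above it with a narrower opening.

Call:
jog_arm --motion '[{"dx": 1.7,"dy": 2.4,"turn": 0.02},{"dx": 1.65,"dy": 2.4},{"dx": 1.6,"dy": 2.4},{"dz": -3},{"dz": -3},{"dz": -3},{"dz": -2},{"dz": 0},{"dz": 0},{"dz": 0}]' --fingers 5.2 --grip_force 40

```text
validation failed for argument at $.mo...
```

```bash
python3 - <<'E'
from h import *
from scipy.spatial.transform import Rotation as R
s=bot.read_state(); M=R.from_rotvec(s["tcp_rot"]).as_matrix(); t=s["tool_pos"]
print(s["time"],t,s["width"],"jaw ang",np.degrees(np.arctan2(M[1,1],M[0,1])),s["wrist_force"])
p,W,i,f=cam("wrist");save(p,"w2.png")
L=(W-t)@M
m=(np.abs(L[...,0])<.03)&(np.abs(L[...,1])<.06)&(L[...,2]<.03)&(L[...,2]>-.06)
for sg in (-1,1):
    P=L[m&(sg*L[...,1]>0)]; print(len(P),"finger max z(rel TCP)",np.percentile(P[:,2],[90,98,99.8])*1000, "y",np.percentile(P[:,1],[2,50,98])*1000,"x",np.percentile(P[:,0],[2,98])*1000)
z=W[...,2];k=(z>.112)&(z<.125)&(np.hypot(W[...,0]-.532,W[...,1]+.184)<.04)
P=W[k];print(len(P),cv2.minAreaRect((P[:,:2]*1000).astype(np.float32)),np.median(P[:,2]))
E
```

```text
1.15 [ 0.48623225 -0.25098287  0.29235413] 0.7002671235585399 jaw ang 7.443924925894553 [2.86356518 3.60030702 0.54506975]
5868 finger max z(rel TCP) [-20.06829585 -10.1236716   -5.42633537] y [-57.29678575 -39.7225429  -29.59251356] x [-8.09638327 14.67516105]
5893 finger max z(rel TCP) [-20.08853697 -10.19741184  -5.38246482] y [29.9049767  40.04029638 57.4223224 ] x [-8.21991612 14.67851616]
2084 ((532.25634765625, -184.06886291503906), (38.32540512084961, 50.17185592651367), 8.577492713928223) 0.11741145937437411
```

View pics/w2.png

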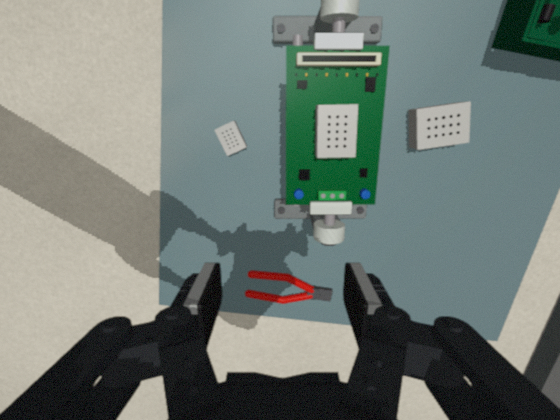

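The move was refused, probably because a row needs all four keys. The fingertips stand 5 mm behind the TCP at 60 mm opening, so about 2 mm at 38 mm.

Call:
jog_arm --motion '[{"dx": 1.7,"dy": 2.4,"dz": 0,"turn": 0.015},{"dx": 1.7,"dy": 2.4,"dz": 0,"turn": 0},{"dx": 1.6,"dy": 2.4,"dz": 0,"turn": 0},{"dx": 0,"dy": 0,"dz": -3,"turn": 0},{"dx": 0,"dy": 0,"dz": -3,"turn": 0},{"dx": 0,"dy": 0,"dz": -3,"turn": 0},{"dx": 0,"dy": 0,"dz": -2,"turn": 0},{"dx": 0,"dy": 0,"dz": 0,"turn": 0},{"dx": 0,"dy": 0,"dz": 0,"turn": 0},{"dx": 0,"dy": 0,"dz": 0,"turn": 0}]' --fingers 5.2 --grip_force 40

```text
time: 2.03
tool_pos: [0.5327, -0.1868, 0.1825]
tcp_rot: [2.071, 2.36, 0.001]
wrist_force: [0.3, 1.2, 0.2]
width: 0.61
```

```bash
cat > m.py <<'E'
from h import *
from scipy.spatial.transform import Rotation as R
def st():
    s=bot.read_state(); M=R.from_rotvec(s["tcp_rot"]).as_matrix(); t=s["tool_pos"]
    print(round(s["time"],2),np.round(t*1000,1),"w",round(s["width"],3),"jaw",round(np.degrees(np.arctan2(M[1,1],M[0,1])),2),"F",np.round(s["wrist_force"],1)); return t,M
E
python3 - <<'E'
from m import *
t,M=st()
p,W,i,f=cam("wrist");save(p,"w3.png")
L=(W-t)@M
m=(np.abs(L[...,0])<.03)&(np.abs(L[...,1])<.06)&(L[...,2]<.03)&(L[...,2]>-.06)
for sg in (-1,1):
    P=L[m&(sg*L[...,1]>0)]; print(np.percentile(P[:,2],99.8)*1000,np.percentile(P[:,1],[2,98])*1000)
z=W[...,2];k=(z>.112)&(z<.125)&(np.hypot(W[...,0]-.532,W[...,1]+.184)<.04)
P=W[k];print(len(P),cv2.minAreaRect((P[:,:2]*1000).astype(np.float32)),np.median(P[:,2]))
E
```

```text
2.03 [ 532.7 -186.8  182.5] w 0.61 jaw 7.46 F [0.3 1.2 0.2]
-4.501306862331493 [-56.86825891 -25.68674398]
-4.148156005397211 [25.9894106  57.04054289]
3750 ((532.1416625976562, -184.17417907714844), (38.11492919921875, 50.86210250854492), 8.483770370483398) 0.11734992234204297
```

Call:
jog_arm --motion '[{"dx": 0,"dy": 0.25,"dz": -1.5,"turn": 0.012},{"dx": 0,"dy": 0,"dz": -2,"turn": 0},{"dx": 0,"dy": 0,"dz": -2,"turn": 0},{"dx": 0,"dy": 0,"dz": -1.5,"turn": 0},{"dx": 0,"dy": 0,"dz": -0.6,"turn": 0},{"dx": 0,"dy": 0,"dz": 0,"turn": 0},{"dx": 0,"dy": 0,"dz": 0,"turn": 0},{"dx": 0,"dy": 0,"dz": 0,"turn": 0}]'

```text
time: 2.75
tool_pos: [0.5335, -0.1843, 0.1073]
tcp_rot: [2.055, 2.372, 0.002]
wrist_force: [-0.1, 0.7, 0.4]
width: 0.608
```

Call:
jog_arm --motion '[{"dx": 0,"dy": 0,"dz": 0,"turn": 0},{"dx": 0,"dy": 0,"dz": 0,"turn": 0},{"dx": 0,"dy": 0,"dz": 0,"turn": 0},{"dx": 0,"dy": 0,"dz": 0,"turn": 0},{"dx": 0,"dy": 0,"dz": 0,"turn": 0},{"dx": 0,"dy": 0,"dz": 0,"turn": 0}]' --fingers 3.0 --grip_force 40

```text
time: 3.25
tool_pos: [0.5334, -0.1842, 0.1073]
tcp_rot: [2.055, 2.372, 0.002]
wrist_force: [-1.3, -0.3, 6.3]
width: 0.43
```

```bash
python3 -c "
from m import *
st()
p,W,i,f=cam('wrist');save(p,'w4.png')"
```

```text
3.25 [ 533.4 -184.2  107.3] w 0.43 jaw 8.2 F [-1.3 -0.3  6.3]
```

View pics/w4.png

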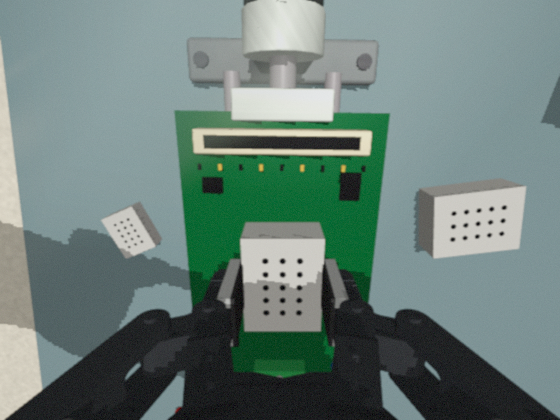

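The cover sits between the pads at (283,275), on the middle of the jaws. Lifting straight up.

Call:
jog_arm --motion '[{"dx": 0,"dy": 0,"dz": 0.5,"turn": 0},{"dx": 0,"dy": 0,"dz": 0.5,"turn": 0},{"dx": 0,"dy": 0,"dz": 1,"turn": 0},{"dx": 0,"dy": 0,"dz": 1.5,"turn": 0},{"dx": 0,"dy": 0,"dz": 2,"turn": 0},{"dx": 0,"dy": 0,"dz": 1.5,"turn": 0},{"dx": 0,"dy": 0,"dz": 1,"turn": 0},{"dx": 0,"dy": 0,"dz": 0,"turn": 0},{"dx": 0,"dy": 0,"dz": 0,"turn": 0}]' --grip_force 50

```text
time: 4.05
tool_pos: [0.5324, -0.1837, 0.186]
tcp_rot: [2.056, 2.373, 0.001]
wrist_force: [-0.5, 0.5, -1.4]
width: 0.423
```

```bash
python3 - <<'E'
from m import *
t,M=st()
p,W,i,f=cam("wrist");save(p,"w5.png")
L=(W-t)@M
z=W[...,2];g=p.astype(int)
k=(np.abs(L[...,1])<.018)&(np.abs(L[...,0])<.03)&(L[...,2]>-.03)&(L[...,2]<.0)
P=L[k];r=cv2.minAreaRect((P[:,:2]*1000).astype(np.float32));print("cover top in TCP frame",len(P),r,np.percentile(P[:,2],[5,50,95])*1000)
b=(z>.085)&(z<.105);print("board z",np.nanmedian(z[b]), len(z[b]))
A=np.c_[L[k][:,:2],np.ones(k.sum())];print("tilt",np.linalg.lstsq(A,P[:,2],rcond=None)[0])
E
```

```text
4.05 [ 532.4 -183.7  186. ] w 0.423 jaw 8.19 F [-0.5  0.5 -1.4]
cover top in TCP frame 7604 ((0.17750167846679688, -0.000591278076171875), (51.16135025024414, 35.99705123901367), 0.0009186373790726066) [-10.8998768   -9.90940564  -6.27490641]
board z 0.09563793665929901 17451
tilt [ 0.03350225  0.0071236  -0.00971932]
```

The cover is held level, with its rim 12 mm below the TCP. Carrying it towards the tray and stopping short so the wrist camera sees the pocket.

Call:
jog_arm --motion '[{"dx": -0.3,"dy": 1.5,"dz": 0,"turn": -0.024},{"dx": -0.3,"dy": 3,"dz": 0,"turn": -0.024},{"dx": -0.3,"dy": 3.5,"dz": 0,"turn": -0.024},{"dx": -0.3,"dy": 3.5,"dz": 0,"turn": -0.024},{"dx": -0.3,"dy": 3.5,"dz": 0,"turn": -0.024},{"dx": -0.3,"dy": 3.5,"dz": 0,"turn": -0.024},{"dx": -0.3,"dy": 3,"dz": 0,"turn": -0.024},{"dx": -0.3,"dy": 2,"dz": 0,"turn": -0.024},{"dx": -0.3,"dy": 1,"dz": 0,"turn": -0.024},{"dx": -0.3,"dy": 0,"dz": 0,"turn": -0.018},{"dx": 0,"dy": 0,"dz": 0,"turn": 0},{"dx": 0,"dy": 0,"dz": 0,"turn": 0}]'

```text
time: 5.1
tool_pos: [0.5014, 0.0608, 0.1844]
tcp_rot: [-2.319, -2.118, 0.002]
wrist_force: [0.5, 0.0, 0.4]
width: 0.427
```

```bash
python3 - <<'E'
from m import *
t,M=st()
p,W,i,f=cam("wrist");save(p,"w6.png");np.savez("w6.npz",p=p,W=W)
x,y,z=W[...,0],W[...,1],W[...,2];mx=p.max(-1).astype(int)
def fit(n,m):
    k,l,st,_=cv2.connectedComponentsWithStats(m.astype(np.uint8)); b=1+np.argmax(st[1:,4]);P=W[l==b]
    c,sz,an=cv2.minAreaRect((P[:,:2]*1000).astype(np.float32)); print(n,np.round(c,1),np.round(sz,1),round(an,1),np.median(P[:,2])*1000)
near=np.hypot(x-.5,y-.148)<.05
fit("pocket colour",near&(mx>70)&(z<.012)); fit("pocket depth",near&(z<.010))
fit("tray",(z<.02)&(z>.011)&(np.hypot(x-.504,y-.187)<.13))
E
```

```text
5.1 [501.4  60.8 184.4] w 0.427 jaw -5.19 F [0.5 0.  0.4]
pocket colour [499.2 150.3] [55.1 43.7] 84.7 5.857972857858954
pocket depth [499.4 150.7] [55.9 44.2] 84.9 5.859010357176657
tray [500.8 165.4] [130.5 120.3] 85.0 13.418332204100382
```

View pics/w6.png

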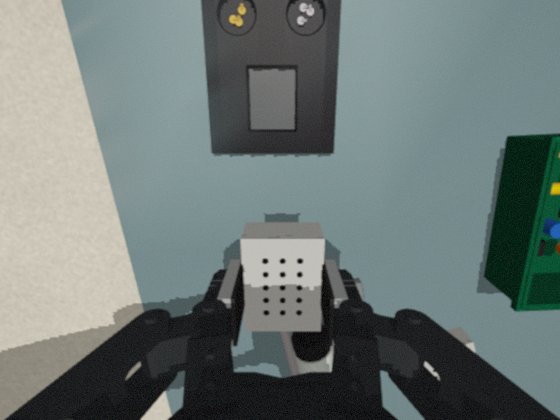

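The pocket is at pixel (272,98), i.e. (499.3,150.5) with yaw -5.2°, size 56x44 and floor z=5.9, all consistent with what was given. The cover is still held. Going above it and down to about 20 mm over the mouth.

Call:
jog_arm --motion '[{"dx": -0.2,"dy": 1.5,"dz": 0,"turn": 0},{"dx": 0,"dy": 2.5,"dz": 0,"turn": 0},{"dx": 0,"dy": 2.5,"dz": -1,"turn": 0},{"dx": 0,"dy": 1.5,"dz": -2,"turn": 0},{"dx": 0,"dy": 1,"dz": -2.5,"turn": 0},{"dx": 0,"dy": 0,"dz": -2.5,"turn": 0},{"dx": 0,"dy": 0,"dz": -2.5,"turn": 0},{"dx": 0,"dy": 0,"dz": -1.5,"turn": 0},{"dx": 0,"dy": 0,"dz": -0.8,"turn": 0},{"dx": 0,"dy": 0,"dz": 0,"turn": 0},{"dx": 0,"dy": 0,"dz": 0,"turn": 0},{"dx": 0,"dy": 0,"dz": 0,"turn": 0}]'

```text
time: 6.15
tool_pos: [0.5015, 0.1512, 0.0586]
tcp_rot: [2.32, 2.116, 0.003]
wrist_force: [0.0, -0.3, -0.4]
width: 0.432
```

```bash
python3 - <<'E'
from m import *
t,M=st()
p,W,i,f=cam("wrist");save(p,"w7.png")
L=(W-t)@M
k=(np.abs(L[...,1])<.018)&(np.abs(L[...,0])<.03)&(L[...,2]>-.03)&(L[...,2]<.0)
P=W[k];print("cover",np.round(cv2.minAreaRect((L[k][:,:2]*1000).astype(np.float32))[0],1),np.median(P[:,2]))
x,y,z=W[...,0],W[...,1],W[...,2];mx=p.max(-1)
m=(z<.010)&(np.hypot(x-.5,y-.15)<.05);P=W[m];print(m.sum(),np.nanmin(P,0),np.nanmax(P,0))
E
```

```text
6.15 [501.5 151.2  58.6] w 0.432 jaw -5.25 F [ 0.  -0.3 -0.4]
cover [ 0.1 -0. ] 0.06851065913819447
1525 [0.47835265 0.15980149 0.00390792] [0.52370257 0.17897916 0.00995133]
```

Call:
jog_arm --motion '[{"dx": -0.2,"dy": -0.05,"dz": -1,"turn": 0},{"dx": 0,"dy": 0,"dz": -1,"turn": 0},{"dx": 0,"dy": 0,"dz": -0.8,"turn": 0},{"dx": 0,"dy": 0,"dz": 0,"turn": 0},{"dx": 0,"dy": 0,"dz": 0,"turn": 0},{"dx": 0,"dy": 0,"dz": 0,"turn": 0}]'

```text
time: 6.7
tool_pos: [0.4979, 0.1509, 0.029]
tcp_rot: [-2.32, -2.118, 0.001]
wrist_force: [-0.0, 0.1, 0.1]
width: 0.427
```

```bash
python3 - <<'E'
from m import *
t,M=st()
p,W,i,f=cam("wrist")
# view from the camera: enlarge around the cover
save(cv2.resize(p[130:400,170:400],None,fx=2.2,fy=2.2,interpolation=cv2.INTER_CUBIC),"w8.png")
E
```

```text
6.7 [497.9 150.9  29. ] w 0.427 jaw -5.21 F [-0.   0.1  0.1]
```

View pics/w8.png

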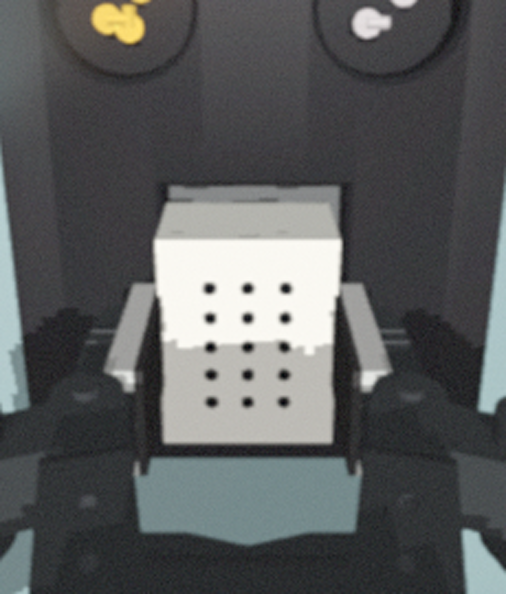

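The cover is over the pocket (mouth corners near (163,185) and (350,185)), about 1.5 mm too far to the left, which agrees with the pose reading. Shifting +x and lowering slowly.

Call:
jog_arm --motion '[{"dx": 0.13,"dy": 0,"dz": 0,"turn": 0},{"dx": 0,"dy": 0,"dz": 0,"turn": 0},{"dx": 0,"dy": 0,"dz": -0.3,"turn": 0},{"dx": 0,"dy": 0,"dz": -0.2,"turn": 0},{"dx": 0,"dy": 0,"dz": -0.2,"turn": 0},{"dx": 0,"dy": 0,"dz": -0.1,"turn": 0},{"dx": 0,"dy": 0,"dz": -0.1,"turn": 0},{"dx": 0,"dy": 0,"dz": 0,"turn": 0},{"dx": 0,"dy": 0,"dz": 0,"turn": 0}]'

```text
time: 7.5
tool_pos: [0.4993, 0.1509, 0.0202]
tcp_rot: [-2.32, -2.118, 0.0]
wrist_force: [0.1, -0.0, -0.2]
width: 0.428
```

```bash
python3 - <<'E'
from m import *
t,M=st()
E
```

```text
7.5 [499.3 150.9  20.2] w 0.428 jaw -5.21 F [ 0.1 -0.  -0.2]
```

Call:
jog_arm --motion '[{"dx": 0,"dy": 0,"dz": -0.1,"turn": 0},{"dx": 0,"dy": 0,"dz": -0.1,"turn": 0},{"dx": 0,"dy": 0,"dz": 0,"turn": 0},{"dx": 0,"dy": 0,"dz": 0,"turn": 0}]'

```text
time: 7.83
tool_pos: [0.4993, 0.1509, 0.0182]
tcp_rot: [-2.32, -2.118, 0.0]
wrist_force: [0.1, -0.5, -0.3]
width: 0.426
```

Call:
jog_arm --motion '[{"dx": 0,"dy": 0,"dz": -0.1,"turn": 0},{"dx": 0,"dy": 0,"dz": 0,"turn": 0},{"dx": 0,"dy": 0,"dz": 0,"turn": 0}]'

```text
time: 8.08
tool_pos: [0.4996, 0.151, 0.0174]
tcp_rot: [2.32, 2.118, 0.001]
wrist_force: [-0.8, 0.0, 0.9]
width: 0.428
```

Call:
jog_arm --motion '[{"dx": 0,"dy": 0,"dz": -0.07,"turn": 0},{"dx": 0,"dy": 0,"dz": 0,"turn": 0},{"dx": 0,"dy": 0,"dz": 0,"turn": 0}]'

```text
time: 8.33
tool_pos: [0.4996, 0.151, 0.0174]
tcp_rot: [2.32, 2.118, 0.0]
wrist_force: [-1.6, -0.4, 7.2]
width: 0.426
```

The TCP stalls at 17.4 mm with 7 N, which is where the rim should meet the pocket floor. Releasing and rising.

Call:
jog_arm --motion '[{"dx": 0,"dy": 0,"dz": 0,"turn": 0},{"dx": 0,"dy": 0,"dz": 0,"turn": 0},{"dx": 0,"dy": 0,"dz": 0,"turn": 0},{"dx": 0,"dy": 0,"dz": 0.5,"turn": 0},{"dx": 0,"dy": 0,"dz": 1.5,"turn": 0},{"dx": 0,"dy": 0,"dz": 2.5,"turn": 0},{"dx": 0,"dy": 0,"dz": 2.5,"turn": 0},{"dx": 0,"dy": 0,"dz": 3,"turn": 0},{"dx": 0,"dy": -2,"dz": 3,"turn": 0},{"dx": 0,"dy": -3,"dz": 3,"turn": 0},{"dx": 0,"dy": -3,"dz": 1,"turn": 0},{"dx": 0,"dy": 0,"dz": 0,"turn": 0}]' --fingers 5.6

```text
time: 9.33
tool_pos: [0.502, 0.068, 0.1907]
tcp_rot: [2.318, 2.111, 0.007]
wrist_force: [0.8, -0.1, 0.2]
width: 0.656
```

```bash
python3 - <<'E'
from m import *
t,M=st()
p,W,i,f=cam("wrist");save(p,"w9.png")
x,y,z=W[...,0],W[...,1],W[...,2]
k=(np.hypot(x-.5,y-.15)<.05)&(z>.021)
P=W[k];print("cover",len(P),cv2.minAreaRect((P[:,:2]*1000).astype(np.float32)),np.percentile(z[k],[5,50,95]))
k&=z>.0255;P=W[k];c=np.linalg.lstsq(np.c_[P[:,:2],np.ones(len(P))],P[:,2],rcond=None)[0];print("slope deg",np.degrees(c[:2]))
print("tray top",np.nanmedian(z[(z>.011)&(z<.018)]))
E
```

```text
9.33 [502.   68.  190.7] w 0.656 jaw -5.35 F [ 0.8 -0.1  0.2]
cover 2388 ((499.3239440917969, 151.15248107910156), (49.723960876464844, 37.56761169433594), 84.77652740478516) [0.02619663 0.02744403 0.02863747]
slope deg [0.05996061 0.22695956]
tray top 0.01343581894146022
```

View pics/w9.png

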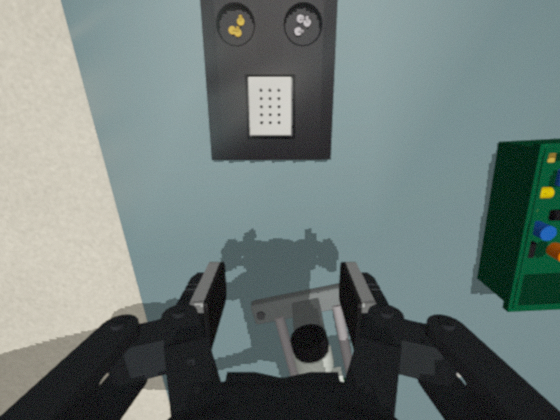

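The cover sits in the pocket at pixel (270,105): centre (499.3,151.2), top 14.0 mm above the tray face, level.

The plan for the board:
1. With shut fingers (pads 22 mm along the board's x), push its +x edge down along the arc to about 60°.
2. Push the raised -x edge over from the solder side and down to level.

Moving to the start of the first push.

Call:
jog_arm --motion '[{"dx": 0.8,"dy": -1.5,"dz": 0,"turn": -0.122},{"dx": 0.8,"dy": -2.5,"dz": 0,"turn": -0.122},{"dx": 0.8,"dy": -2.5,"dz": 0,"turn": -0.122},{"dx": 0.8,"dy": -2.5,"dz": 0,"turn": -0.122},{"dx": 0.8,"dy": -2.5,"dz": 0,"turn": -0.122},{"dx": 0.8,"dy": -2.5,"dz": 0,"turn": -0.122},{"dx": 0.8,"dy": -2.5,"dz": 0,"turn": -0.122},{"dx": 0.8,"dy": -2.5,"dz": 0,"turn": -0.122},{"dx": 0.8,"dy": -2.5,"dz": 0,"turn": -0.122},{"dx": 0.8,"dy": -2,"dz": 0,"turn": -0.122},{"dx": 0.5,"dy": -1,"dz": 0,"turn": -0.122},{"dx": 0,"dy": 0,"dz": 0,"turn": 0}]' --fingers 0

```text
time: 10.38
tool_pos: [0.5847, -0.1747, 0.1845]
tcp_rot: [-3.134, -0.209, 0.002]
wrist_force: [0.4, 0.7, -0.6]
width: 0.002
```

Call:
jog_arm --motion '[{"dx": 0,"dy": 0,"dz": -2,"turn": 0},{"dx": 0,"dy": 0,"dz": -2,"turn": 0},{"dx": 0,"dy": 0,"dz": -1,"turn": 0},{"dx": 0,"dy": 0,"dz": 0,"turn": 0},{"dx": 0,"dy": 0,"dz": 0,"turn": 0},{"dx": 0,"dy": 0,"dz": 0,"turn": 0}]'

```text
time: 10.88
tool_pos: [0.5849, -0.173, 0.1368]
tcp_rot: [3.134, 0.219, 0.001]
wrist_force: [0.6, -0.4, 1.2]
width: -0.001
```

```bash
cat >> m.py <<'E'
O=np.array([532.3,-184.2]); U=np.array([np.cos(np.radians(7.6)),np.sin(np.radians(7.6))])
def ang(n="top"):
    t,M=st(); print("tool in board x,y:",np.round((t[:2]*1000-O)@U,1),np.round((t[:2]*1000-O)@[-U[1],U[0]],1))
    p,W,i,f=cam(n); g=p.astype(int)
    d=W[...,:2]*1000-O; bx=d@U; by=d@np.array([-U[1],U[0]]); bz=W[...,2]*1000-95
    m=(np.hypot(bx,bz)<53)&(abs(by)<75)&(abs(by)>22)&(g[...,1]>g[...,0]+20)&(g[...,1]>g[...,2]+10)
    if m.sum()>30:
        P=np.c_[bx[m],bz[m]]; c=np.median(P,0); v=np.linalg.svd(P-P.mean(0),full_matrices=0)[2][0]
        print(n,m.sum(),"board tilt deg (+x edge down)",round(np.degrees(np.arctan2(-v[1],v[0]))%180,1),"x",np.percentile(P[:,0],[2,98]).round(1),"z",np.percentile(P[:,1],[2,98]).round(1))
    return p
E
python3 -c "
from m import *
ang(); ang('wrist')"
```

```text
10.88 [ 584.9 -173.   136.8] w -0.001 jaw -82.02 F [ 0.6 -0.4  1.2]
tool in board x,y: 53.6 4.1
top 428 board tilt deg (+x edge down) 2.3 x [-22.7  47.6] z [-3.8 13.8]
10.93 [ 585.2 -173.3  137.3] w 0.001 jaw -82.04 F [ 0.3 -0.7 -0.1]
tool in board x,y: 53.9 3.8
wrist 8346 board tilt deg (+x edge down) 2.0 x [ 2.7 50. ] z [-0.8 10. ]
```

Call:
jog_arm --motion '[{"dx": 0.12,"dy": 0,"dz": -1.5,"turn": 0},{"dx": 0,"dy": 0,"dz": -1.5,"turn": 0},{"dx": 0,"dy": 0,"dz": -0.9,"turn": 0},{"dx": 0,"dy": 0,"dz": 0,"turn": 0},{"dx": -0.02,"dy": 0,"dz": -0.38,"turn": 0},{"dx": -0.03,"dy": 0,"dz": -0.38,"turn": 0},{"dx": -0.09,"dy": -0.01,"dz": -0.37,"turn": 0},{"dx": -0.09,"dy": -0.01,"dz": -0.37,"turn": 0},{"dx": -0.15,"dy": -0.02,"dz": -0.35,"turn": 0},{"dx": -0.15,"dy": -0.02,"dz": -0.35,"turn": 0},{"dx": 0,"dy": 0,"dz": 0,"turn": 0},{"dx": 0,"dy": 0,"dz": 0,"turn": 0}]'

```text
time: 11.98
tool_pos: [0.5804, -0.1743, 0.0748]
tcp_rot: [3.134, 0.216, 0.001]
wrist_force: [1.3, 0.6, 1.7]
width: -0.001
```

```bash
python3 -c "
from m import *
ang(); ang('wrist')"
```

```text
11.98 [ 580.4 -174.3   74.8] w -0.001 jaw -82.1 F [1.3 0.6 1.7]
tool in board x,y: 49.0 3.4
top 296 board tilt deg (+x edge down) 30.2 x [-18.6  40.1] z [-19.   15.3]
12.03 [ 580.3 -174.3   74.9] w 0.001 jaw -82.1 F [2.  0.6 1.1]
tool in board x,y: 48.9 3.4
wrist 6958 board tilt deg (+x edge down) 29.5 x [ 8.4 44.7] z [-22.9  -3.3]
```

Tilt is 30° as planned. Continuing to 60°.

Call:
jog_arm --motion '[{"dx": -0.21,"dy": -0.03,"dz": -0.32,"turn": 0},{"dx": -0.21,"dy": -0.03,"dz": -0.32,"turn": 0},{"dx": -0.26,"dy": -0.03,"dz": -0.28,"turn": 0},{"dx": -0.26,"dy": -0.04,"dz": -0.28,"turn": 0},{"dx": -0.3,"dy": -0.04,"dz": -0.23,"turn": 0},{"dx": -0.3,"dy": -0.04,"dz": -0.22,"turn": 0},{"dx": 0,"dy": 0,"dz": 0,"turn": 0},{"dx": 0,"dy": 0,"dz": 0,"turn": 0}]'

```text
time: 12.75
tool_pos: [0.5639, -0.1763, 0.0578]
tcp_rot: [-3.134, -0.216, 0.003]
wrist_force: [2.3, 0.7, -0.5]
width: 0.003
```

```bash
python3 -c "
from m import *
ang(); ang('wrist')"
```

```text
12.75 [ 563.9 -176.3   57.8] w 0.003 jaw -82.1 F [ 2.3  0.7 -0.5]
tool in board x,y: 32.4 3.6
top 193 board tilt deg (+x edge down) 59.0 x [-24.6  18.4] z [-29.3  42.9]
12.8 [ 563.9 -176.3   57.9] w 0.004 jaw -82.1 F [ 1.4  0.4 -0. ]
tool in board x,y: 32.3 3.7
wrist 7134 board tilt deg (+x edge down) 75.3 x [ 5.  26.7] z [-42.8   0.2]
```

Call:
jog_arm --motion '[{"dx": 0.4,"dy": 0.05,"dz": 0.5,"turn": 0},{"dx": 0.2,"dy": 0,"dz": 2.5,"turn": 0},{"dx": 0,"dy": 0,"dz": 3.5,"turn": 0},{"dx": 0,"dy": 0,"dz": 3.5,"turn": 0},{"dx": 0,"dy": 0,"dz": 2.5,"turn": 0},{"dx": -2,"dy": -0.4,"dz": 0.3,"turn": 0},{"dx": -3,"dy": -0.5,"dz": 0,"turn": 0},{"dx": -3,"dy": -0.5,"dz": 0,"turn": 0},{"dx": -1.2,"dy": -0.2,"dz": 0,"turn": 0},{"dx": 0,"dy": 0,"dz": -0.5,"turn": 0},{"dx": 0,"dy": 0,"dz": -2,"turn": 0},{"dx": 0,"dy": 0,"dz": -2,"turn": 0}]'

```text
time: 13.85
tool_pos: [0.4805, -0.1923, 0.1424]
tcp_rot: [3.133, 0.215, 0.005]
wrist_force: [0.1, -0.1, -0.1]
width: -0.002
```

Call:
jog_arm --motion '[{"dx": 0,"dy": 0,"dz": -1.8,"turn": 0},{"dx": 0,"dy": 0,"dz": 0,"turn": 0},{"dx": 0,"dy": 0,"dz": 0,"turn": 0},{"dx": 0,"dy": 0,"dz": 0,"turn": 0}]'

```text
time: 14.18
tool_pos: [0.4798, -0.1919, 0.1241]
tcp_rot: [3.134, 0.217, 0.001]
wrist_force: [0.0, -0.3, 0.6]
width: 0.001
```

```bash
python3 -c "
from m import *
ang('top')
p=cam('side')[0]; save(cv2.resize(p[130:270,260:420],None,fx=4,fy=4),'s2.png')"
```

```text
14.18 [ 479.8 -191.9  124.1] w 0.001 jaw -82.09 F [ 0.  -0.3  0.6]
tool in board x,y: -53.0 -0.7
top 153 board tilt deg (+x edge down) 59.7 x [-24.6  20.3] z [-32.5  45.6]
```

View pics/s2.png

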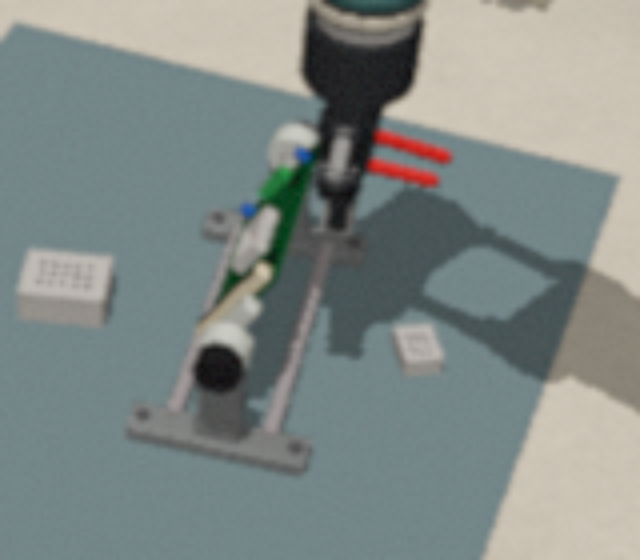

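The board is tilted about 60° and the fingers stand on its raised solder side. Pushing +x to vertical.

Call:
jog_arm --motion '[{"dx": 0.5,"dy": 0.06,"dz": 0,"turn": 0},{"dx": 0.5,"dy": 0.07,"dz": 0,"turn": 0},{"dx": 0.4,"dy": 0.05,"dz": 0.1,"turn": 0},{"dx": 0.4,"dy": 0.05,"dz": 0.1,"turn": 0},{"dx": 0.4,"dy": 0.05,"dz": 0.2,"turn": 0},{"dx": 0.4,"dy": 0.05,"dz": 0.2,"turn": 0},{"dx": 0.4,"dy": 0.05,"dz": 0.2,"turn": 0},{"dx": 0.4,"dy": 0.06,"dz": 0.2,"turn": 0},{"dx": 0.4,"dy": 0.06,"dz": 0.2,"turn": 0},{"dx": 0.25,"dy": 0.04,"dz": 0.1,"turn": 0},{"dx": 0,"dy": 0,"dz": 0,"turn": 0},{"dx": 0,"dy": 0,"dz": 0,"turn": 0}]'

```text
time: 15.28
tool_pos: [0.5198, -0.186, 0.1365]
tcp_rot: [-3.134, -0.217, -0.001]
wrist_force: [-1.7, 0.4, -0.8]
width: 0.0
```

```bash
python3 -c "
from m import *
ang('top');ang('wrist')"
```

```text
15.28 [ 519.8 -186.   136.5] w 0.0 jaw -82.09 F [-1.7  0.4 -0.8]
tool in board x,y: -12.6 -0.2
15.33 [ 519.8 -186.1  136.6] w -0.0 jaw -82.1 F [-1.  -0.6 -0.4]
tool in board x,y: -12.7 -0.3
wrist 9286 board tilt deg (+x edge down) 88.5 x [-1.2 10.1] z [-44.5  49.9]
```

Call:
jog_arm --motion '[{"dx": 0.57,"dy": 0.08,"dz": 0,"turn": 0},{"dx": 0.57,"dy": 0.08,"dz": -0.08,"turn": 0},{"dx": 0.5,"dy": 0.07,"dz": -0.16,"turn": 0},{"dx": 0.5,"dy": 0.07,"dz": -0.23,"turn": 0},{"dx": 0.44,"dy": 0.06,"dz": -0.3,"turn": 0},{"dx": 0.44,"dy": 0.06,"dz": -0.35,"turn": 0},{"dx": 0.36,"dy": 0.05,"dz": -0.4,"turn": 0},{"dx": 0.32,"dy": 0.04,"dz": -0.45,"turn": 0},{"dx": 0.24,"dy": 0.03,"dz": -0.49,"turn": 0},{"dx": 0.2,"dy": 0.03,"dz": -0.52,"turn": 0},{"dx": 0,"dy": 0,"dz": 0,"turn": 0},{"dx": 0,"dy": 0,"dz": 0,"turn": 0}]'

```text
time: 16.38
tool_pos: [0.561, -0.1807, 0.1062]
tcp_rot: [3.134, 0.217, -0.0]
wrist_force: [0.3, -0.3, 0.3]
width: -0.002
```

```bash
python3 -c "
from m import *
ang('top');ang('wrist')"
```

```text
16.38 [ 561.  -180.7  106.2] w -0.002 jaw -82.09 F [ 0.3 -0.3  0.3]
tool in board x,y: 28.9 -0.3
top 559 board tilt deg (+x edge down) 165.3 x [-44.4  44.4] z [-11.8  14.7]
16.43 [ 560.6 -180.6  106.1] w -0.004 jaw -82.09 F [-0.8  0.  -0.3]
tool in board x,y: 28.5 -0.2
wrist 15139 board tilt deg (+x edge down) 165.1 x [-9.8 48.4] z [-2.1 13.5]
```

Call:
jog_arm --motion '[{"dx": 0.08,"dy": 0.01,"dz": -0.3,"turn": 0},{"dx": 0.06,"dy": 0.01,"dz": -0.3,"turn": 0},{"dx": 0.04,"dy": 0,"dz": -0.25,"turn": 0},{"dx": 0,"dy": 0,"dz": -0.15,"turn": 0},{"dx": 0,"dy": 0,"dz": 0,"turn": 0},{"dx": 0,"dy": 0,"dz": 0,"turn": 0}]'

```text
time: 16.98
tool_pos: [0.5626, -0.1805, 0.0963]
tcp_rot: [-3.134, -0.216, -0.0]
wrist_force: [-0.8, 0.4, -0.8]
width: -0.003
```

```bash
python3 -c "
from m import *
ang('top');ang('wrist')"
```

```text
16.98 [ 562.6 -180.5   96.3] w -0.003 jaw -82.11 F [-0.8  0.4 -0.8]
tool in board x,y: 30.5 -0.3
top 546 board tilt deg (+x edge down) 179.7 x [-45.4  46. ] z [-3.8  7.3]
17.03 [ 562.6 -180.4   96.3] w 0.001 jaw -82.11 F [-0.   0.1  0.3]
tool in board x,y: 30.6 -0.3
wrist 16336 board tilt deg (+x edge down) 179.7 x [-7.2 49.8] z [-0.6  1.8]
```

Level to 0.3°, solder side up. Backing off to a clear pose and making the final checks.

Call:
jog_arm --motion '[{"dx": 0,"dy": 0,"dz": 0.5,"turn": 0},{"dx": 0,"dy": 0,"dz": 2,"turn": 0},{"dx": 0,"dy": 0,"dz": 3.5,"turn": 0},{"dx": 0,"dy": 0,"dz": 3.5,"turn": 0},{"dx": 0,"dy": 0,"dz": 3.5,"turn": 0},{"dx": -2,"dy": 0,"dz": 2.5,"turn": 0},{"dx": -3,"dy": 0,"dz": 0,"turn": 0},{"dx": -3,"dy": 0,"dz": 0,"turn": 0},{"dx": -1.5,"dy": 0,"dz": 0,"turn": 0},{"dx": 0,"dy": 0,"dz": 0,"turn": 0},{"dx": 0,"dy": 0,"dz": 0,"turn": 0}]'

```text
time: 18.0
tool_pos: [0.4675, -0.1805, 0.2524]
tcp_rot: [3.134, 0.215, 0.003]
wrist_force: [0.2, 0.0, 0.2]
width: -0.001
```

```bash
python3 - <<'E'
from m import *
p=ang('top');q=ang('wrist')
p2,W,i,f=cam("top"); x,y,z=W[...,0],W[...,1],W[...,2]
k=(np.hypot(x-.5,y-.15)<.05)&(z>.021);print("cover",cv2.minAreaRect((W[k][:,:2]*1000).astype(np.float32)),np.median(z[k]))
a=np.load("a.npz")["p"].astype(int);d=np.abs(a-p).sum(-1)
for n,(r0,r1,c0,c1) in dict(bin=(130,182,230,295),cut=(220,270,398,425),drv=(210,270,118,138),large=(175,208,308,338)).items(): print(n,(d[r0:r1,c0:c1]>90).sum())
w,Ww,*_=cam("wrist");d=Ww[...,:2]*1000-O;bx=d@U;by=d@np.array([-U[1],U[0]]);zz=Ww[...,2]
m=(abs(bx)<45)&(abs(by)<60)&(abs(zz-.095)<.01);c=np.linalg.lstsq(np.c_[bx[m],by[m],np.ones(m.sum())],zz[m]*1000,rcond=None)[0];print("wrist plane",m.sum(),np.degrees(c[:2]),c[2])
save(np.hstack([cv2.resize(p2[120:300,100:440],(400,212)),cv2.resize(w,(400,300))[:212]]),"fin.png")
E
```

```text
18.0 [ 467.5 -180.5  252.4] w -0.001 jaw -82.15 F [0.2 0.  0.2]
tool in board x,y: -63.7 12.2
top 598 board tilt deg (+x edge down) 179.7 x [-45.7  47.8] z [-3.4  7.6]
18.05 [ 468.2 -180.6  252.3] w -0.003 jaw -82.13 F [ 0.6  0.1 -0.2]
tool in board x,y: -63.1 12.0
wrist 12657 board tilt deg (+x edge down) 179.6 x [-47.5  48.3] z [-1.1  2. ]
cover ((491.7891845703125, 152.0835723876953), (66.84440612792969, 58.51564407348633), 0.0015216692117974162) 0.02874175360767953
bin 0
cut 491
drv 0
large 0
wrist plane 13379 [0.34757669 0.04974015] 95.43322930654612
```

View pics/fin.png

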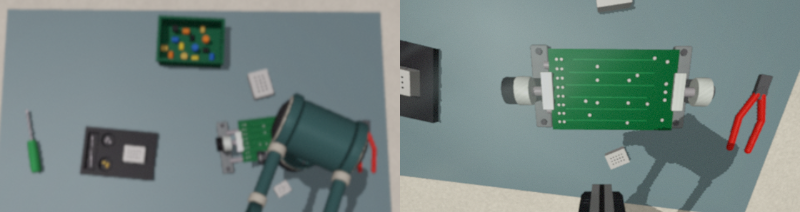

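The final picture shows the solder side up and level. The cover sits in the pocket, and the bin and screwdriver are unchanged. The cutters' pixel difference comes from the arm being in front of them; the wrist view shows them where they were. Handing in.

```bash
python3 -c "
from workcell import bot
print(bot.finish_job(), bot.read_state()['time'])"
```

```text
the job is handed in; nothing more can be done
the job is handed in; nothing more can be done
```

I put the cover in the tray pocket and turned the board solder side up, then handed the job in at about 18 s. No verdict was reported.

- **Cover:** I lifted the middle-sized one (38x50 mm) off the fence and lowered it until its rim met the pocket floor at 7 N, then let go. Seen from close by, its top stands 14 mm above the tray face and is level. It is within 1 mm of the pocket's centre and open side down.
- **Board:** I turned it in two pushes with the fingers shut: the +x edge down to 60°, then the raised edge over and down to level. The last checks read 0.3–0.4° off level from both the top and wrist cameras, with the arm clear.
- **Bystanders:** The bin and screwdriver show no change in the top view. The before/after check did not clear the cutters, because the arm covered them in the top view. In the wrist view they look undisturbed, but I did not measure them.
- **Check that failed:** The last top-camera outline of the cover was spoiled by stray points. Only its height (28.7 mm) was usable there, and it agrees with the earlier wrist measurement.

Two early move calls were refused because their rows did not give all four values; nothing moved in them.

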